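Tip the vase chocks into their bin

TASK

Put the four vase chocks away: slide the cover of the wooden storage bin fully open, then push the crossbar of the tip-up tray over towards the bin so that the tray tips right up and all four chocks slide into the bin. Let the tray swing back down level, leave the bin open, and do not disturb the vase or the other things lying about.

Things in the scene. Friction and masses are not known exactly. Their poses are not given: they have to be found in the camera images.
- station: Fixed wooden tip station, base plate 180 x 500 mm (local x -90..90, y -330..170). Origin: on the table under the middle of the tray's hinge line, which runs along local x at y = 0, z = 118 mm. On the -y side the bin (open box, outside 170 x 180 mm, y -167..13, rim 94 mm above the table, walls 6 mm) under a flat sliding cover; on the +y side the level tip-up tray.
- tray (a joint): Tilt of the aluminium tray about its hinge, rad: 0 = level, up to 1.25 as its +y end rises and it pours towards -y into the bin. Floor at hinge height, 134 mm wide (x), from local y = -10 (open spout) to 150 mm; walls 30 mm high on the other three sides. Let go, it swings back level by itself, damped (1 to 3 s). Pushing it over takes 3 to 5 N at the crossbar.
- tray_bar (a point): Centre of the tray's steel crossbar, a round bar 12 mm thick along local x, 123 mm free between its posts. Tray level: at local y = 30 mm, 125 mm above the hinge line (243 mm above the table), 128.5 mm from the hinge axis; it swings with the tray over the top towards -y and then down. The space behind it (+y side) is open to 90 mm below it.
- cover (a joint): Travel of the bin's cover along its track, m: 0 = shut, 0.15 = fully open. It slides towards the station's -y, away from the tray; friction about 1 N; it stays where it is left.
- cover_rib (a point): Middle of the top of the upright wooden rib on the white sliding cover, 130 mm above the table. The rib is 70 mm long (local x), 10 mm thick (local y), 28 mm high above the cover's top face (102 mm above the table). With the cover shut it lies at local x = 0, y = -103 mm.
- bin_floor (a point): Centre of the bin's inner floor, 16 mm above the table, axes as the station. The inside is 158 (x) x 168 (y) x 78 mm deep.
- chock0: One of four alike dark wooden cradle chocks lying in the tray: 40 x 28 mm (x, y), 24 mm high, with a notch 18 mm wide and 12 mm deep across the top, about 22 g. Origin: centre of the underside.
- chock1: One of four alike dark wooden cradle chocks lying in the tray: 40 x 28 mm (x, y), 24 mm high, with a notch 18 mm wide and 12 mm deep across the top, about 22 g. Origin: centre of the underside.
- chock2: One of four alike dark wooden cradle chocks lying in the tray: 40 x 28 mm (x, y), 24 mm high, with a notch 18 mm wide and 12 mm deep across the top, about 22 g. Origin: centre of the underside.
- chock3: One of four alike dark wooden cradle chocks lying in the tray: 40 x 28 mm (x, y), 24 mm high, with a notch 18 mm wide and 12 mm deep across the top, about 22 g. Origin: centre of the underside.
- vase: Plum-glazed vase, 84 mm widest, 105 mm high, standing on a round turntable (220 mm wide, 28 mm high) to the left of the station. Origin: centre of the underside.
- plaster_rest: White plaster hand rest, 70 x 160 mm (its x, y), 44 mm high, on the far side of the station. Origin: centre of the underside.
- penlight: Nickel penlight, 130 mm long along its x, 16 mm thick, lying on the table on the robot's side of the station. Origin: underside, mid-length.
- cup: Rose-pink cup, rim radius 38 mm, 70 mm high, to the right of the station. Origin: centre of the underside.
- loupe: Black eye loupe standing on its small end, 40 mm diameter, 38 mm high, on the robot's side of the station. Origin: centre of the underside.
- brush: Dusting brush lying on the table at the right, beyond the cup. Origin: its underside.
Mind the look-alikes: they are no part of the job. Leave any green or orange look-alike of the chock2 alone.

How it is judged:
By the outcome, as a careful person would: the job done as asked, in the order asked, and still so for the second after the job is handed in, with the robot touching nothing.
It also fails if it takes over 54 s, if anything falls off the work surface, if the arm or the gripper's body presses on something with over 40 N, if the wrist force passes 120 N, or if a joint passes its speed limit or range.

ROBOT

A 7-joint arm with a two-finger parallel gripper is mounted at the origin on the work surface. World frame = base frame: x ahead of the robot, y to its left, z up, the work surface at z = 0. Lengths are in m, angles in rad, forces in N, time in s.
With the tool pointing down it reaches from about 0.425 to 0.925 m from the base axis. Payload 6.8 kg.
Tool frame: the origin (TCP) lies at the very end of the fingers, on their centre line; the grasp point (between the pads) lies 19 mm behind it (r.tcp_to_grasp is the distance from the TCP to the grasp point, in m); z points along the fingers, y is the line along which they close (so a half turn about z gives the same grasp; the last joint's range is limited). The gripper opens to 85 mm and grips with 20 to 120 N. Pads are 22 mm wide; open, the fingers measure 114 mm over their backs; the gripper's body (76 mm by 85 mm) begins 54 mm behind the grasp point. The pads swing forward as they close: fully open they stand 13 mm farther back than shut.
Start: joints at [-1.387, 0.477, 0.022, 1.555, -0.011, 1.109, -0.083], TCP at [0.194, 0.646, 0.231] pointing down, gripper open.
Joint ranges: [-2.96, 2.96], [-0.34, 2.1], [-1.41, 1.46], [0.24, 2.44], [-1.37, 4.51], [0.17, 1.92], [-2.96, 2.96]. Speed limits (rad/s): [2.39, 2.39, 3.14, 3.14, 3.14, 3.14, 3.14].

INTERFACE

Orientations are given as a rotation vector (axis times angle).
In Python, from bench import r gives the robot as it stands.
- The arm moves only by the tool step_arm, never from a script. Its argument "moves" is a list of rows, each a list of 7 numbers: the shift along the tool's x, y, z in mm, then the turn, a rotation vector about the tool's x, y, z in rad, then the finger opening in mm, from 0 to 85.4. A call has 1 to 8 rows; each row is the pose to reach, as a shift and turn from the pose commanded when the call began, along the tool's axes at that moment; what a row does not reach only later rows make up. A row lasts 1/10 s, in which the tool goes at most 50 mm and 8.59 degrees, less where a joint would pass 70% of its speed; a pose out of reach is approached as far as the arm can. A call with a gripper value outside its range is refused whole. The fingers move at their own pace and stop on an object; "grip_force" is the grip in N (left out, the last holds). Time passes only in rows, so rows that repeat a pose let the fingers close. It gives the time, the measured TCP pose, the force, the opening and the grip force at its end, in the units of the state.
- r.get_obs(): the state, without advancing time (a new reading comes with each control period).
- r.grab_frame(name): name is "scene" or "side" or "wrist"; returns a dict with "image" (420x560x3 uint8, red, green, blue), "depth" (420x560 float32, m along the optical axis (not along the pixel's ray), 0 where there is no reading), "mtx" (3x3 intrinsics, pixels), "rvec" (rotation vector, rad) and "tvec" (3), from world to camera coordinates, as OpenCV has them. Camera axes: x right, y down, z forward; pixel columns grow to the right and rows downward; lengths in m; the calibration is good to about 2 mm. A picture is of the moment at which its call begins.
- r.hand_in(): hands the job in; it is judged then, once.
The state is a dict: "clock": time; "joints": joint angles; "qvel": joint speeds; "tau": joint torques, N m; "tcp_pos": TCP position; "orientation": TCP orientation; "contact_force": force on the tool from outside, world axes, zero at the start; "moment": the same for the moment, N m; "grip_width": finger opening in m; "gripper_force": force on a finger pad.
Only numpy, scipy, OpenCV 4.12 (cv2) and the standard library are available. Lean on these libraries where they do the work, as an engineer would, in place of code of your own. Each camera call takes 0.05 s, during which the arm holds its last target. There are 200 camera calls.

## Working session

There is one attempt and no reset: what is moved stays moved. The work goes in short steps, Python scripts to look and compute and a tool call to move; the robot and the scene stay as the last step left them, time stands still between calls to the robot, and variables do not carry over. Pictures are saved under pics/ and viewed, at most 10 in all, crops included, and the job is handed in when it is done.

Besides the shell and the picture viewer there is one more tool, called after "Request:" as name([rows], argument=value, ...), one row to a line, values as JSON. step_arm: Moves the arm, as the interface text tells. Its arguments: {"type":"object","properties":{"moves":{"type":"array","items":{"type":"array","items":{"type":"number"}}},"grip_force":{"type":"number"}},"required":["moves"]}

```bash
mkdir -p pics; cat > h.py <<'E'
import numpy as np, cv2, pickle
from bench import r
def grab(n,save=None):
    f=r.grab_frame(n)
    if save: cv2.imwrite('pics/'+save,f['image'][:,:,::-1]); pickle.dump(f,open('pics/'+save+'.pkl','wb'))
    return f
def pts(f):
    R=cv2.Rodrigues(np.array(f['rvec'],float))[0];K=np.array(f['mtx']);d=f['depth']
    v,u=np.mgrid[:d.shape[0],:d.shape[1]]
    c=np.stack([(u-K[0,2])/K[0,0]*d,(v-K[1,2])/K[1,1]*d,d],-1)
    w=(c-np.ravel(f['tvec']))@R
    w[d==0]=np.nan
    return w
def ray(f,u,v,z):
    R=cv2.Rodrigues(np.array(f['rvec'],float))[0];K=np.array(f['mtx'])
    d=R.T@np.linalg.solve(K,[u,v,1.]);o=-R.T@np.ravel(f['tvec'])
    return o+d*(z-o[2])/d[2]
E
python3 - <<'E'
from h import *
for n in('scene','side'): 
    f=grab(n,n+'0.png'); R=cv2.Rodrigues(np.array(f['rvec'],float))[0]; print(n,-R.T@np.ravel(f['tvec']))
print(r.get_obs())
E
```

```text
scene [ 1.07034432 -0.4820075   1.16834527]
side [0.34735482 1.19424515 0.93748913]
{'clock': 0.1, 'joints': array([-1.3870812 ,  0.47777292,  0.02233545,  1.55633098, -0.01149571,
        1.10930842, -0.08310142]), 'qvel': array([ 7.60656508e-04, -8.03222904e-04,  8.58738840e-04, -4.21820674e-03,
       -7.14880367e-04, -1.49122760e-04, -7.99158638e-05]), 'tau': array([ 3.60236125e-03, -5.97758389e+01,  1.61335196e+00, -2.81954384e+01,
        1.27917901e-02,  5.04034309e-03,  2.89143856e-06]), 'tcp_pos': array([0.19404623, 0.64595381, 0.23039472]), 'orientation': array([-4.56697449e-01, -3.10809629e+00,  2.65013014e-03]), 'contact_force': array([ 0.51257994, -0.13411094,  0.2427419 ]), 'moment': array([-0.00839896,  0.00460295,  0.02858466]), 'gripper_force': 0.0, 'grip_width': 0.08547054240756119}
```

View pics/scene0.png

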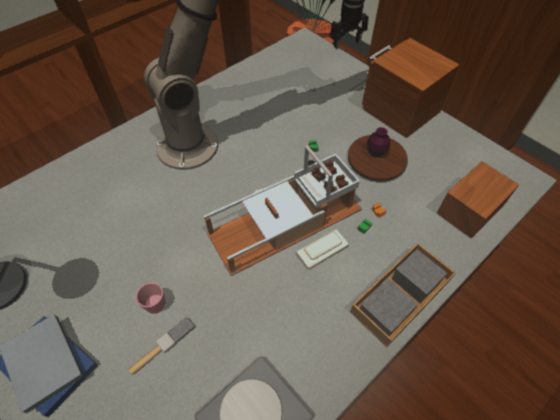

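View pics/side0.png

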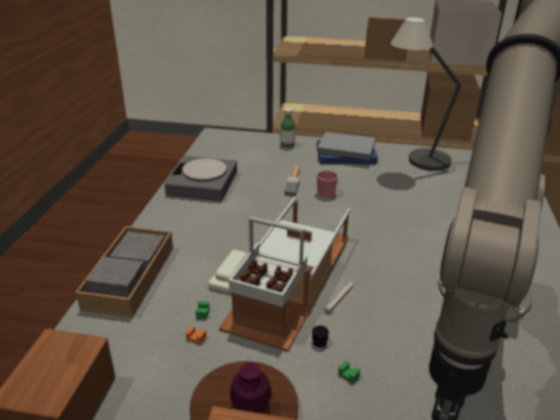

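Scene view: station with the white cover and brown rib at (272,207), crossbar near (318,160), and the tray with four dark chocks at about (325,178). Look-alikes are green (313,146), green (365,226) and orange (378,210), all on the table and off the tray. The job's chocks are the dark ones in the tray. Next I measure and take one close crop.

```bash
python3 - <<'E'
from h import *
f=pickle.load(open('pics/scene0.png.pkl','rb')); w=pts(f); im=f['image'].astype(int)
for n,(u,v) in dict(rib=(272,207),coverL=(262,215),cover=(290,205),barc=(318,160),baseC=(225,258),rest=(323,248),green=(313,146),vase=(378,143),cup=(151,296)).items(): print(n,w[v,u].round(3),im[v,u])
hsv=cv2.cvtColor(f['image'],cv2.COLOR_RGB2HSV)
# rib: points height 120..134 within region
m=(np.abs(w[...,2]-.125)<.009)
m[:, :255]=0;m[:,285:]=0;m[:190]=0;m[225:]=0
v,u=np.where(m);P=w[m];print('rib n',len(P),P.mean(0),P.min(0),P.max(0))
top=P[P[:,2]>.126];rc=cv2.minAreaRect((top[:,:2]*1000).astype(np.float32));print('top',rc)
# high points: bar
m=(np.abs(w[...,2]-.243)<.012);m[:,:290]=0;m[:,350:]=0;m[:135]=0;m[215:]=0
P=w[m];print('bar',len(P),P.mean(0),cv2.minAreaRect((P[:,:2]*1000).astype(np.float32)))
c=cv2.resize(f['image'][120:290,190:390],(800,680))[:600]
cv2.imwrite('pics/crop1.png',cv2.resize(f['image'][125:275,195:395],(800,600),interpolation=cv2.INTER_CUBIC)[:,:,::-1])
E
```

```text
rib [ 0.505 -0.005  0.126] [141  94  65]
coverL [ 0.493 -0.036  0.101] [190 198 201]
cover [0.525 0.053 0.104] [190 198 200]
barc [0.536 0.152 0.251] [170 164 151]
baseC [ 0.49  -0.192  0.009] [154  96  60]
rest [0.684 0.047 0.045] [190 197 188]
green [0.344 0.342 0.028] [ 54 137  63]
vase [0.535 0.471 0.1  ] [76 37 53]
cup [ 0.441 -0.433  0.005] [156 112 113]
rib n 85 [ 0.50337463 -0.00662461  0.12660397] [ 0.46780926 -0.01623129  0.11626951] [0.53611724 0.00647178 0.1336167 ]
top ((500.9458923339844, -4.781316757202148), (10.357748031616211, 68.2676773071289), 77.64070129394531)
bar 179 [0.54036726 0.15191403 0.24577873] ((535.2305297851562, 154.19772338867188), (13.358724594116211, 136.7960968017578), 77.57677459716797)
```

View pics/crop1.png

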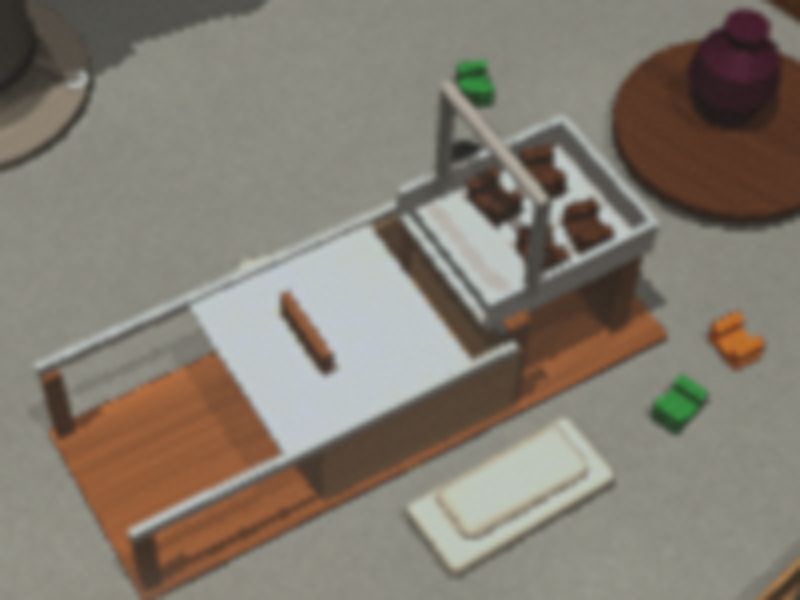

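The crop confirms it: four dark chocks inside the tray at crop (497,200), (543,170), (540,245), (585,225). The rib is at (308,330) and the crossbar runs (448,90) to (545,200). The rib lies 163 mm from the bar rather than 133 mm, so the cover is already about 30 mm open. Now I'll work out waypoints.

```bash
cat >> h.py <<'E'
from scipy.spatial.transform import Rotation as Ro
a=np.radians(12.2); YS=np.array([np.sin(a),np.cos(a),0]); XS=np.array([np.cos(a),-np.sin(a),0])
ORG=np.array([.5352,.1542,0])-.030*YS; ORG[2]=0
RT=np.stack([-XS,YS,[0,0,-1]],1)
def st(x,y,z): return ORG+np.array([x,y,0])@np.stack([XS,YS,[0,0,1]])*1e-3+np.array([0,0,z*1e-3])
def loc(p): d=np.array(p)-ORG; return np.array([d@XS,d@YS,p[2]])*1e3
def rows(*T):
    o=r.get_obs(); R=Ro.from_rotvec(o['orientation']); p=o['tcp_pos']
    print('loc',loc(p).round(1),'F',o['contact_force'].round(1),'t',o['clock'])
    for t in T:
        q=st(*t); print(t,q.round(3),'row',((q-p)@R.as_matrix()*1e3).round(1),(R.inv()*Ro.from_matrix(RT)).as_rotvec().round(3))
E
python3 - <<'E'
from h import *
print('org',ORG,'rib',loc([.5009,-.0048,.13]),'ribend',st(0,-253,130))
rows((0,-100,330),(0,-60,330),(-20,250,330))
E
```

```text
org [0.52886026 0.12487752 0.        ] rib [ 7.52774624e-02 -1.32657568e+02  1.30000000e+02] ribend [ 0.47539508 -0.1224087   0.13      ]
loc [-437.4  438.6  230.4] F [ 0.5 -0.1  0.2] t 0.1
(0, -100, 330) [0.508 0.027 0.33 ] row [-478.4 -502.6  -98.7] [-0.002  0.    -0.079]
(0, -60, 330) [0.516 0.066 0.33 ] row [-475.3 -462.7  -98.8] [-0.002  0.    -0.079]
(-20, 250, 330) [0.562 0.373 0.33 ] row [-430.9 -155.3  -99.3] [-0.002  0.    -0.079]
```

Request:
step_arm([
  [0,0,-50,0,0,0,0],
  [-20,-10,-100,0,0,-0.02,0],
  [-65,-20,-100,0,0,-0.04,0],
  [-110,-40,-100,0,0,-0.06,0],
  [-150,-65,-100,0,0,-0.079,0],
  [-190,-95,-100,0,0,-0.079,0],
  [-230,-125,-100,0,0,-0.079,0],
  [-265,-155,-100,0,0,-0.079,0],
])

```text
clock: 0.9
tcp_pos: [0.4048, 0.4193, 0.3309]
orientation: [-0.336, -3.124, 0.001]
contact_force: [0.0, 0.5, 0.3]
grip_width: -0.0001
gripper_force: 0.0
```

```bash
python3 - <<'E'
from h import *
rows((0,-98,330))
E
```

```text
loc [-183.5  261.6  330.9] F [0.  0.5 0.3] t 0.9
(0, -98, 330) [0.508 0.029 0.33 ] row [-183.9 -359.4    1.2] [-0.001  0.    -0.001]
```

Request:
step_arm([
  [-35,-35,0,0,0,0,0],
  [-70,-70,0,0,0,0,0],
  [-105,-105,0,0,0,0,0],
  [-135,-145,0,0,0,0,0],
  [-160,-185,0,0,0,0,0],
  [-180,-230,0,0,0,0,0],
  [-184,-280,0,0,0,0,0],
  [-184,-325,0,0,0,0,0],
])

```text
clock: 1.7
tcp_pos: [0.5144, 0.0623, 0.3308]
orientation: [-0.337, -3.123, 0.001]
contact_force: [0.7, -1.2, 0.1]
grip_width: -0.0001
gripper_force: 0.0
```

Request:
step_arm([
  [0,-34,0,0,0,0,0],
  [0,-34,40,0,0,0,0],
  [0,-34,80,0,0,0,0],
  [0,-34,80,0,0,0,0],
  [0,-34,80,0,0,0,0],
])

```text
clock: 2.2
tcp_pos: [0.5072, 0.0321, 0.2516]
orientation: [-0.333, -3.123, 0.001]
contact_force: [0.9, -0.2, -0.1]
grip_width: 0.0004
gripper_force: 0.0
```

```bash
python3 - <<'E'
from h import *
rows((0,-98,114))
f=grab('wrist','w1.png'); grab('scene','s1.png')
a=np.hstack([f['image']])
E
```

```text
loc [ -1.5 -95.3 251.6] F [ 0.9 -0.2 -0.1] t 2.2
(0, -98, 114) [0.508 0.029 0.114] row [ -1.7  -2.6 137.6] [-0.001 -0.001  0.   ]
```

View pics/w1.png

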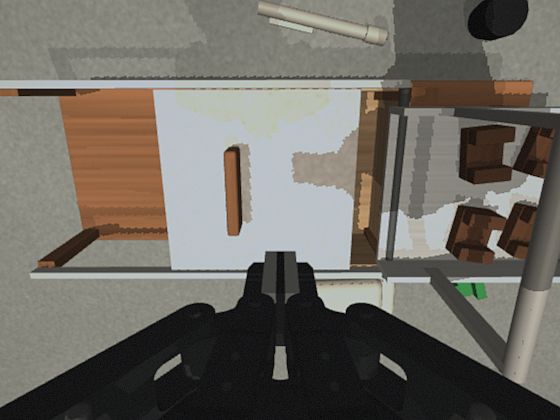

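Wrist view: the rib runs upright at about u=232, v=150–235, the cover is open slightly and the fingers show at (283,255). I'll check these by ray at z=0.130 and z=0.102.

```bash
python3 - <<'E'
from h import *
f=pickle.load(open('pics/w1.png.pkl','rb'))
for u,v,z in[(228,150,.13),(240,147,.13),(228,235,.13),(240,235,.13),(360,90,.102),(155,90,.102),(352,270,.102)]: print(u,v,loc(ray(f,u,v,z)).round(1))
w=pts(f);print([loc(w[v,u]).round(1) for v,u in[(190,232),(190,280),(85,300),(274,100),(84,450)]])
E
```

```text
228 150 [ -37.  -134.6  130. ]
240 147 [ -39.3 -125.4  130. ]
228 235 [  32.5 -137.7  130. ]
240 235 [  32.5 -127.9  130. ]
360 90 [-80.7 -31.4 102. ]
155 90 [ -80.7 -195.   102. ]
352 270 [ 79.2 -27.9 102. ]
[array([  -5.5, -132.9,  129.6]), array([  1.8, -95.2, 102.3]), array([-84.4, -79.6, 106.8]), array([  81.8, -262.1,  105.3]), array([-87.9,  82.4,   9.6])]
```

Request:
step_arm([
  [0,0,40,0,0,0,0],
  [0,0,80,0,0,0,0],
  [0,0,110,0,0,0,0],
  [0,0,130,0,0,0,0],
  [0,0,138,0,0,0,0],
  [0,0,138,0,0,0,0],
])

```text
clock: 2.9
tcp_pos: [0.5081, 0.0324, 0.1138]
orientation: [0.333, 3.123, 0.0]
contact_force: [-0.0, -0.6, 0.2]
grip_width: -0.0004
gripper_force: 0.0
```

Request:
step_arm([
  [0,-10,0,0,0,0,0],
  [0,-20,0,0,0,0,0],
  [0,-30,0,0,0,0,0],
  [0,-40,0,0,0,0,0],
  [0,-50,0,0,0,0,0],
  [0,-60,0,0,0,0,0],
])

```text
clock: 3.5
tcp_pos: [0.4947, -0.0275, 0.1136]
orientation: [0.334, 3.123, 0.0]
contact_force: [1.1, 1.3, 0.4]
grip_width: 0.0
gripper_force: 0.7
```

```bash
python3 - <<'E'
from h import *
rows((0,-233,114))
f=grab('wrist','w2.png')
w=pts(f)
for x in range(120,300,8): print(x,loc(w[190,x]).round(0),end=' ')
E
```

```text
loc [  -1.2 -156.2  113.6] F [1.1 1.3 0.4] t 3.5
(0, -233, 114) [ 0.48  -0.103  0.114] row [ -1.2 -76.8  -0.5] [ 0.     0.001 -0.   ]
120 [ -35. -229.  102.] 128 [ -35. -225.  102.] 136 [ -35. -222.  101.] 144 [ -35. -218.  102.] 152 [ -35. -215.  102.] 160 [ -35. -211.  102.] 168 [ -35. -208.  101.] 176 [ -35. -203.  103.] 184 [ -35. -200.  102.] 192 [ -35. -196.  101.] 200 [ -35. -193.  101.] 208 [ -35. -189.  102.] 216 [ -35. -185.  102.] 224 [ -35. -182.  102.] 232 [ -36. -177.  107.] 240 [ -36. -174.  107.] 248 [ -36. -170.  104.] 256 [ -35. -167.  102.] 264 [ -35. -163.  103.] 272 [ -35. -160.  102.] 280 [ -35. -156.  102.] 288 [ -35. -152.  102.] 296 [ -35. -149.  102.]
```

Request:
step_arm([
  [0,-12,0,0,0,0,0],
  [0,-24,0,0,0,0,0],
  [0,-36,0,0,0,0,0],
  [0,-48,0,0,0,0,0],
  [0,-58,0,0,0,0,0],
  [0,-65,0,0,0,0,0],
  [0,-70,0,0,0,0,0],
  [0,-73,0,0,0,0,0],
])

```text
clock: 4.35
tcp_pos: [0.4791, -0.0984, 0.1132]
orientation: [-0.334, -3.124, -0.0]
contact_force: [0.5, 1.9, -0.0]
grip_width: 0.0
gripper_force: 0.6
```

Request:
step_arm([
  [0,-1,0,0,0,0,0],
  [0,-2,0,0,0,0,0],
  [0,-2,0,0,0,0,0],
])

```text
clock: 4.65
tcp_pos: [0.4788, -0.0997, 0.1132]
orientation: [-0.333, -3.124, -0.0]
contact_force: [0.6, -0.5, -0.5]
grip_width: -0.0003
gripper_force: 0.2
```

Request:
step_arm([
  [0,-1.5,0,0,0,0,0],
  [0,-3,0,0,0,0,0],
  [0,-4,0,0,0,0,0],
])

```text
clock: 4.95
tcp_pos: [0.478, -0.1039, 0.1132]
orientation: [-0.334, -3.124, -0.0]
contact_force: [0.6, 1.2, 0.6]
grip_width: -0.0
gripper_force: 0.5
```

Request:
step_arm([
  [0,-1.5,0,0,0,0,0],
  [0,-2.5,0,0,0,0,0],
  [0,-2.5,0,0,0,0,0],
])

```text
clock: 5.25
tcp_pos: [0.4778, -0.1046, 0.1133]
orientation: [-0.331, -3.124, -0.003]
contact_force: [1.0, 6.3, 0.4]
grip_width: -0.0003
gripper_force: 3.2
```

The cover is at its stop (6 N). Back off, rise, and look.

Request:
step_arm([
  [0,8,0,0,0,0,0],
  [0,12,-40,0,0,0,0],
  [0,20,-90,0,0,0,0],
  [0,35,-135,0,0,0,0],
  [0,60,-175,0,0,0,0],
  [0,95,-200,0,0,0,0],
  [0,130,-210,0,0,0,0],
  [0,150,-210,0,0,0,0],
])

```text
clock: 6.05
tcp_pos: [0.5105, 0.0435, 0.3254]
orientation: [0.329, 3.12, 0.003]
contact_force: [0.3, -0.4, -0.8]
grip_width: -0.0001
gripper_force: 0.0
```

```bash
python3 - <<'E'
from h import *
rows((0,70,330))
f=grab('wrist','w3.png');w=pts(f)
m=(np.abs(w[...,2]-.127)<.008); L=(w[m]-ORG);y=L@YS*1e3;x=L@XS*1e3;k=(abs(x)<50)&(y<-200)
print('rib',k.sum(),x[k].min() if k.any() else 0,x[k].max() if k.any() else 0,np.median(y[k]) if k.any() else 0)
m=(w[...,2]>.232)&(w[...,2]<.256);L=(w[m]-ORG);y=L@YS*1e3;x=L@XS*1e3;k=(abs(x)<75)&(y>0)&(y<60);print('bar',k.sum(),np.median(x[k]),np.median(y[k]),w[m][k,2].max())
E
```

```text
loc [ -0.7 -83.5 325.4] F [ 0.3 -0.4 -0.8] t 6.05
(0, 70, 330) [0.544 0.193 0.33 ] row [ -1.2 153.5  -4.2] [0.002 0.004 0.003]
rib 995 -36.84092765115774 32.88993760145774 -250.93816201077783
bar 3920 -11.175009636374796 26.606418398618878 0.25113179392315305
```

View pics/w3.png

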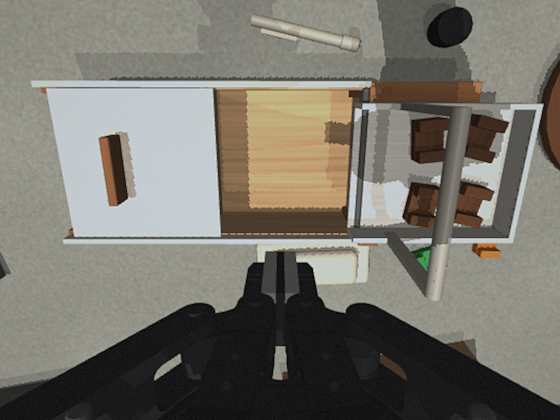

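Wrist view: the cover is fully open (rib at (113,170), local y≈-251 of -253) and the bin interior shows at (285,160). The bar is at (450,200). Now behind the bar.

Request:
step_arm([
  [0,35,-5,0,0,0,0],
  [0,75,-5,0,0,0,0],
  [0,115,-5,0,0,0,0],
  [0,150,-5,0,0,0,0],
  [0,158,-5,0,0,0,0],
  [0,158,40,0,0,0,0],
  [0,158,85,0,0,0,0],
  [0,158,112,0,0,0,0],
])

```text
clock: 6.9
tcp_pos: [0.541, 0.1929, 0.208]
orientation: [-0.335, -3.121, 0.005]
contact_force: [-0.3, 0.2, -0.5]
grip_width: -0.0001
gripper_force: 0.0
```

```bash
python3 - <<'E'
from h import *
def arc(th,off=21,dz=-28):
    b=np.arctan2(30,125)-th; return (0,round(128.5*np.sin(b)+off,1),round(118+128.5*np.cos(b)+dz,1))
rows(*[arc(t) for t in (0,.2,.4,.6,.8,1.0,1.1,1.2,1.25)])
E
```

```text
loc [ -2.5  69.1 208. ] F [-0.3  0.2 -0.5] t 6.9
(0, np.float64(51.0), np.float64(215.0)) [0.54  0.175 0.215] row [ -2.5 -18.1  -6.9] [-0.003 -0.003 -0.001]
(0, np.float64(25.6), np.float64(218.4)) [0.534 0.15  0.218] row [ -2.5 -43.5 -10.2] [-0.003 -0.003 -0.001]
(0, np.float64(-0.0), np.float64(216.8)) [0.529 0.125 0.217] row [ -2.5 -69.1  -8.6] [-0.003 -0.003 -0.001]
(0, np.float64(-24.8), np.float64(210.1)) [0.524 0.101 0.21 ] row [ -2.6 -93.9  -1.8] [-0.003 -0.003 -0.001]
(0, np.float64(-47.7), np.float64(198.6)) [0.519 0.078 0.199] row [  -2.6 -116.7    9.8] [-0.003 -0.003 -0.001]
(0, np.float64(-67.9), np.float64(182.7)) [0.515 0.059 0.183] row [  -2.7 -136.9   25.8] [-0.003 -0.003 -0.001]
(0, np.float64(-76.8), np.float64(173.4)) [0.513 0.05  0.173] row [  -2.7 -145.7   35.1] [-0.003 -0.003 -0.001]
(0, np.float64(-84.6), np.float64(163.2)) [0.511 0.042 0.163] row [  -2.7 -153.5   45.3] [-0.003 -0.003 -0.001]
(0, np.float64(-88.1), np.float64(157.9)) [0.51  0.039 0.158] row [  -2.8 -157.    50.6] [-0.003 -0.003 -0.001]
```

Request:
step_arm([
  [-2,-12,-6,0,0,0,0],
  [-2,-20,-8,0,0,0,0],
  [-2,-30,-9,0,0,0,0],
  [-2,-42,-10,0,0,0,0],
  [-2,-55,-10,0,0,0,0],
  [-2,-69,-9,0,0,0,0],
  [-2,-82,-6,0,0,0,0],
  [-2,-94,-2,0,0,0,0],
])

```text
clock: 7.7
tcp_pos: [0.5244, 0.1008, 0.2132]
orientation: [0.335, 3.124, -0.0]
contact_force: [1.4, 2.8, 1.3]
grip_width: -0.0002
gripper_force: 1.4
```

Request:
step_arm([
  [0,-12,5,0,0,0,0],
  [0,-23,12,0,0,0,0],
  [0,-34,19,0,0,0,0],
  [0,-43,27,0,0,0,0],
  [0,-50,34,0,0,0,0],
  [0,-56,40,0,0,0,0],
  [0,-60,45,0,0,0,0],
  [0,-60,45,0,0,0,0],
])

```text
clock: 8.5
tcp_pos: [0.5112, 0.0429, 0.1673]
orientation: [-0.335, -3.122, 0.002]
contact_force: [-0.4, 0.2, -0.0]
grip_width: 0.0002
gripper_force: 0.0
```

```bash
python3 - <<'E'
from h import *
rows((0,-88,158),(0,-91.6,158))
grab('side','s2.png');f=grab('scene','s3.png')
cv2.imwrite('pics/crop3.png',cv2.resize(f['image'][125:275,195:395],(800,600),interpolation=cv2.INTER_CUBIC)[:,:,::-1])
E
```

```text
loc [  0.  -83.8 167.3] F [-0.4  0.2 -0. ] t 8.5
(0, -88, 158) [0.51  0.039 0.158] row [ 0.  -4.2  9.3] [-0.001 -0.002 -0.001]
(0, -91.6, 158) [0.51  0.035 0.158] row [ 0.  -7.8  9.3] [-0.001 -0.002 -0.001]
```

View pics/crop3.png

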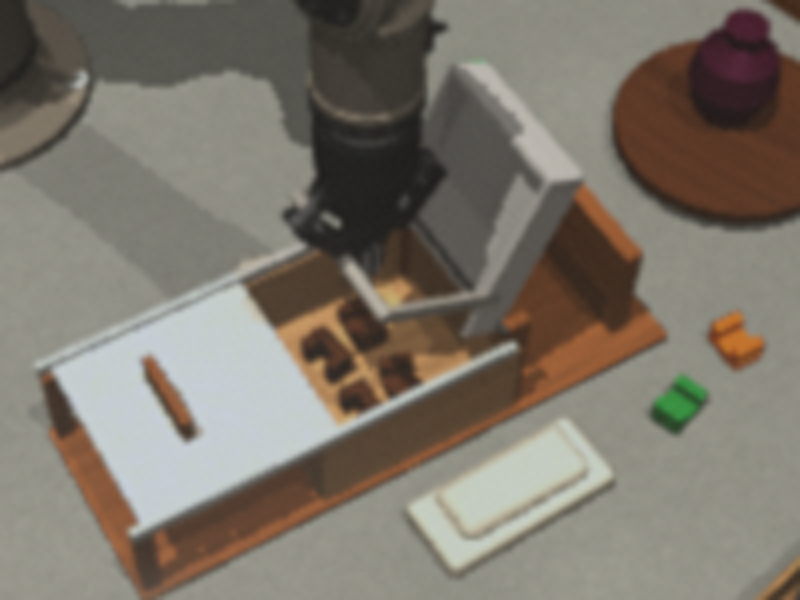

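The crop shows the tray tipped up and all four dark chocks in the bin at (325,350), (362,322), (358,398), (400,375). I'll press gently on to the end stop, then return along the arc.

Request:
step_arm([
  [0,-3,4,0,0,0,0],
  [0,-6,8,0,0,0,0],
  [0,-8,9,0,0,0,0],
  [0,-8,9,0,0,0,0],
  [0,-8,9,0,0,0,0],
])

```text
clock: 9.1
tcp_pos: [0.5109, 0.0374, 0.1591]
orientation: [0.332, 3.123, 0.002]
contact_force: [3.0, 4.9, -3.2]
grip_width: -0.0001
gripper_force: 2.6
```

```bash
python3 - <<'E'
from h import *
rows()
f=grab('side');w=pts(f)
# tray floor tilt from high points of side view: underside/end
L=(w.reshape(-1,3)-ORG);x=L@XS*1e3;y=L@YS*1e3;z=L[:,2]*1e3
k=(abs(x)<60)&(y>5)&(y<75)&(z>160)&(z<255);A=np.c_[y[k],z[k]-118]
print(k.sum(),np.median(np.arctan2(A[:,1],A[:,0])),np.hypot(*A.T).max())
for lo in range(160,260,20):
    q=k&(z>lo)&(z<lo+20); print(lo,q.sum(),np.median(y[q]) if q.any() else 0)
E
```

```text
loc [  0.9 -89.3 159.1] F [ 3.   4.9 -3.2] t 9.1
1165 1.2202514131868811 146.3930259089016
160 228 19.78339355234328
180 235 26.78883754841557
200 248 33.49639599812313
220 256 40.40871976709688
240 198 46.33507574412954
```

Tray slope is 1.25 rad (full). Return along the arc.

Request:
step_arm([
  [0,5,-7,0,0,0,0],
  [0,12,-15,0,0,0,0],
  [0,21,-24,0,0,0,0],
  [0,31,-32,0,0,0,0],
  [0,41,-40,0,0,0,0],
  [0,52,-46,0,0,0,0],
  [0,64,-51,0,0,0,0],
  [0,76,-55,0,0,0,0],
])

```text
clock: 9.95
tcp_pos: [0.5266, 0.1115, 0.2147]
orientation: [0.333, 3.124, 0.0]
contact_force: [-0.4, 0.4, 1.1]
grip_width: 0.0
gripper_force: 0.0
```

Request:
step_arm([
  [0,13,-3,0,0,0,0],
  [0,26,-4,0,0,0,0],
  [0,38,-4,0,0,0,0],
  [0,50,-3,0,0,0,0],
  [0,62,-1,0,0,0,0],
  [0,72,0,0,0,0,0],
  [0,82,0,0,0,0,0],
  [0,85,0,0,0,0,0],
])

```text
clock: 10.75
tcp_pos: [0.5444, 0.1949, 0.2141]
orientation: [-0.332, -3.124, -0.0]
contact_force: [-0.1, 0.4, 0.5]
grip_width: 0.0001
gripper_force: 0.0
```

Request:
step_arm([
  [0,0,0,0,0,0,0],
  [0,0,-20,0,0,0,0],
  [0,0,-60,0,0,0,0],
  [0,0,-100,0,0,0,0],
  [0,0,-130,0,0,0,0],
  [0,0,-140,0,0,0,0],
  [0,0,-140,0,0,0,0],
  [0,0,-140,0,0,0,0],
])

```text
clock: 11.55
tcp_pos: [0.5437, 0.1928, 0.3529]
orientation: [-0.334, -3.122, 0.002]
contact_force: [0.3, 0.1, -0.4]
grip_width: -0.0001
gripper_force: 0.0
```

Request:
step_arm([
  [0,0,0,0,0,0,0],
  [0,0,0,0,0,0,0],
  [0,0,0,0,0,0,0],
  [0,0,0,0,0,0,0],
  [0,0,0,0,0,0,0],
  [0,0,0,0,0,0,0],
  [0,0,0,0,0,0,0],
  [0,0,0,0,0,0,0],
])

```text
clock: 12.35
tcp_pos: [0.5443, 0.1934, 0.3544]
orientation: [0.334, 3.124, 0.0]
contact_force: [-0.3, -0.1, -0.4]
grip_width: -0.0001
gripper_force: 0.0
```

Request:
step_arm([
  [0,0,0,0,0,0,0],
  [0,0,0,0,0,0,0],
  [0,0,0,0,0,0,0],
  [0,0,0,0,0,0,0],
  [0,0,0,0,0,0,0],
  [0,0,0,0,0,0,0],
  [0,0,0,0,0,0,0],
  [0,0,0,0,0,0,0],
])

```text
clock: 13.15
tcp_pos: [0.5443, 0.1934, 0.3543]
orientation: [-0.334, -3.124, 0.0]
contact_force: [0.2, 0.2, 0.2]
grip_width: 0.0
gripper_force: 0.0
```

```bash
python3 - <<'E'
from h import *
rows()
f=grab('scene','s4.png');w=pts(f)
m=(w[...,2]>.232)&(w[...,2]<.256);L=(w[m]-ORG);y=L@YS*1e3;x=L@XS*1e3;k=(abs(x)<75)&(y>0)&(y<45);print('bar',k.sum(),np.median(y[k]),np.median(w[m][k,2]))
E
```

```text
loc [  0.6  70.2 354.3] F [0.2 0.2 0.2] t 13.15
bar 176 28.254457556028704 0.24699982730356784
```

View pics/s4.png

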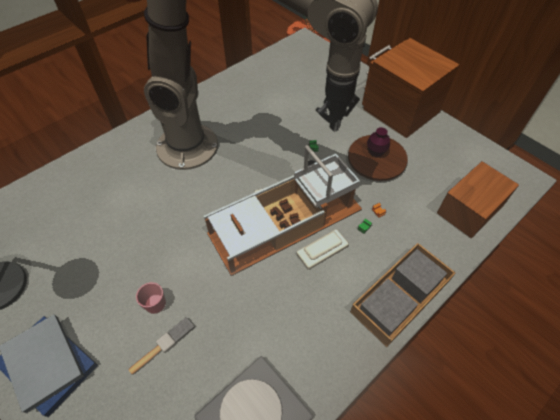

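The final view shows the tray level (bar at local y 28 mm, z 0.247) and all four chocks in the bin at (285,213). The cover is open with its rib at (237,224), and the vase, cup, brush, hand rest and look-alikes sit where they were.

```bash
python3 -c "
from bench import r
print(r.hand_in())"
```

```text
the job is handed in; nothing more can be done
None
```

The job is handed in: the cover is fully open, all four chocks are in the bin, the tray is back level, and nothing else in view was moved; it took about 13 s of the 54 s allowed.

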